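# Square up the button boxes with the straightedge

## Robot

A 6-joint arm with a two-finger parallel gripper is mounted at the origin on the work surface. World frame = base frame: x ahead of the robot, y to its left, z up, the work surface at z = 0. Lengths are in mm, angles in rad, forces in N, time in s.
With the tool pointing down it reaches from about 350 to 875 mm from the base axis. Payload 4.2 kg.
Tool frame: the origin (TCP) lies midway between the tips of the shut fingers; the grasp point (between the pads) lies 19 mm behind it; z points along the fingers, y is the direction in which the jaws open and shut (so a half turn about z gives the same grasp; the last joint's range is limited). The gripper opens to 85 mm and grips with 20 to 120 N. Pads are 22 mm wide; open, the fingers measure 114 mm over their backs; the gripper's body (76 mm by 85 mm) begins 54 mm behind the grasp point. The pads swing forward as they close: fully open they stand 13 mm farther back than shut.
Start: joints at [-0.957, 0.385, 0.008, 0, -1.194, -0.259], TCP at [217.141, -586.045, 202.912] pointing down, gripper open.
Joint ranges: [-3.14, 3.14], [-1.21, 2.06], [-1.07, 1.41], [-3.16, 2.05], [-2.99, -0.16], [-3.1, 3.1]. Speed limits (rad/s): [2.79, 2.79, 3.14, 3.14, 3.14, 3.14].

## Interface

Orientations are given as a unit quaternion [x, y, z, w].
In Python, from bench import readout, optics, workorder, nets gives the robot as it stands. The module is installed in compiled form; this text tells all that it offers.
- The arm moves only by the tool move_arm, never from a script. Its argument "steps" is a list of rows, each a list of 7 numbers: the opening, from -1 (shut) to 1 (fully open), so that 0 is half open, then the shift along the world's x, y, z in mm, then the turn, a rotation vector about the world's x, y, z in rad. In form: [[gripper, tx, ty, tz, wx, wy, wz], ...]. A call has 1 to 5 rows; each row is the pose to reach, as a shift and turn from the pose commanded when the call began; what a row does not reach only later rows make up. A row lasts 1/12 s, in which the tool goes at most 41.7 mm and 7.16 degrees, less where a joint would pass 70% of its speed; a pose out of reach is approached as far as the arm can. A call with a gripper value outside its range is refused whole. The fingers move at their own pace and stop on an object; the grip force is fixed at half the most. Time passes only in rows, so rows that repeat a pose let the fingers close. It gives the time, the measured TCP pose, the force and the opening at its end, in the units of the state.
- readout.read_state(): the state, without advancing time (a new reading comes with each control period).
- optics.get_image(name): name is "scene" or "top"; returns a dict with "frame" (400x640x3 uint8, blue, green, red), "fx", "fy", "cx", "cy" (pixels), "k1" (the pictures are not rectified: a ray, as slopes to the right and down, at radius r is drawn at 1 + k1 r^2 times it, then the intrinsics apply), "rvec" (rotation vector, rad) and "tvec" (3), from world to camera coordinates, as OpenCV has them. Camera axes: x right, y down, z forward; pixel columns grow to the right and rows downward; lengths in mm; the calibration is good to about 2 mm. A picture is of the moment at which its call begins. There is no depth.
- workorder.job_done(): hands the job in, once; it reports no verdict.
Trained networks look in a picture, given as the dict that the camera call returned (one of the last four; its "shot" number tells which), for a name from the list of things; names that differ only in an ending like _2 or _b are one class to them, and where a whole thing is asked for, a point or a joint stands for the part that bears it (a point fixed in the world has none). Each returns a list of dicts, best first, with "conf" (0 to 1); they miss things now and then, are a little off and sometimes report something else, mostly with a low value. They report only what shows in the picture. A call takes as long as a camera call. They do not tell look-alikes from the thing itself.
- nets.silhouettes(name, picture): "region" (400x640 bool, what is visible of it) and "extent" ([left, top, right, bottom] in pixels, round what is visible of it).
- nets.tip_of(name, picture): "uv" ([column, row] in pixels: a listed point, or the origin of a listed thing).
The state is a dict: "clock": time; "joints": joint angles; "joint_vel": joint speeds; "joint_efforts": joint torques, N m; "position": TCP position; "ee_rot": TCP orientation; "contact_force": force on the tool from outside, world axes, zero at the start; "wrist_torque": the same for the moment, N m; "gripper_width": finger opening in mm.
Only numpy, scipy, OpenCV 4.12 (cv2) and the standard library are available. Lean on these libraries where they do the work, as an engineer would, in place of code of your own. Each camera call takes 0.05 s, during which the arm holds its last target.

## Task

Take the T-handled ruler from its cork mat and, touching the boxes with the ruler only, push the four button boxes back along the board so that all of them stand flat and square against the rear rail in one straight line, pressing the row home gently but firmly. Then lay the ruler back down gently on its mat the way it lay, and let go. Leave everything else alone.

Things in the scene. Friction and masses are not known exactly. Their poses are not given: they have to be found in the camera images.
- board: Fixed wooden presentation board with a red inlay, 300 x 440 mm, its top 10 mm above the table. Origin: centre of its underside. Its own x points away from the robot towards the rail, y along the rail.
- rail: Rigid dark wood rail, brass band, along the rear of the board: 320 mm long, 30 high, 16 thick. Origin: on its front face (where the boxes go), mid-length, level with the board's top. x points square into the rail, away from the boxes; y along it. Hold the row home with a push of 12 to 20 N for half a second (dragging the boxes alone takes up to 8 N); over 20 N spoils its glue. It is rigid: feel for it.
- box_red: Lidded cardboard box, 48 x 48 mm, 42 mm high, red lid, white button (28 mm across, 4 mm thick) on top; 100 to 210 g. Origin: centre of its underside; x, y square to its sides, z up. Starts askew on the board, its centre 50 to 90 mm before the rail's face; boxes stand about 62 mm apart along the rail, within 98 mm of its middle, in any order.
- box_blue: Lidded cardboard box, 48 x 48 mm, 42 mm high, blue lid, yellow button (28 mm across, 4 mm thick) on top; 100 to 210 g. Origin: centre of its underside; x, y square to its sides, z up. Starts askew on the board, its centre 50 to 90 mm before the rail's face; boxes stand about 62 mm apart along the rail, within 98 mm of its middle, in any order.
- box_green: Lidded cardboard box, 48 x 48 mm, 42 mm high, green lid, brass button (28 mm across, 4 mm thick) on top; 100 to 210 g. Origin: centre of its underside; x, y square to its sides, z up. Starts askew on the board, its centre 50 to 90 mm before the rail's face; boxes stand about 62 mm apart along the rail, within 98 mm of its middle, in any order.
- box_white: Lidded cardboard box, 48 x 48 mm, 42 mm high, white lid, black button (28 mm across, 4 mm thick) on top; 100 to 210 g. Origin: centre of its underside; x, y square to its sides, z up. Starts askew on the board, its centre 50 to 90 mm before the rail's face; boxes stand about 62 mm apart along the rail, within 98 mm of its middle, in any order.
- ruler: Loose T-ruler, 270 g: dark wooden handle 76 mm long (x, -38 to +38), 16 wide (y; grip across this), 42 high. Origin: underside, middle of the handle. Blade across its +x end: aluminium bar 280 mm (y) x 12 x 24 high, flat front face. Brass stems hold the blade stiffly, pulled out differently each day: its face is 50 to 74 mm ahead of the origin, not measured. Starts on its mat.
- mat: Fixed cork mat, 130 (x) x 310 (y) x 4 mm, the ruler's resting place. Origin: centre of its underside. The ruler lies on it with its axes about parallel to the mat's and its origin about over the mat's.
- spool_blue: Small blue thread spool, 36 mm across, 50 mm high, standing on the board about 185 mm to the left (+y) of the board's middle, beyond the end of the row. Bystander, to be left alone. Origin: on its underside.
- spool_orange: Small orange thread spool, 36 mm across, 50 mm high, standing on the board about 185 mm to the right (-y) of the board's middle, beyond the end of the row. Bystander, to be left alone. Origin: on its underside.
- spool_green: Green thread spool, 48 mm across, 62 mm high, on the table. Bystander, to be left alone. Origin: on its underside.
- bead_jar: Amber jar with black cap, 56 mm across, 75 mm high. Bystander, to be left alone. Origin: on its underside.
- pin_pot: Red pin pot, 66 mm across, 42 mm high. Bystander, to be left alone. Origin: on its underside.
- button_bowl: White bowl, 90 mm across, 35 mm high. Bystander, to be left alone. Origin: on its underside.
- awl: Hand awl with a handle, 150 mm, lying on the table. Bystander, to be left alone. Origin: about its middle.
Not all that is in view belongs to the job. Leave any purple look-alike of the box_red alone.

How it is judged:
By the outcome, as a careful person would: the job done as asked, in the order asked, and still so for the second after the job is handed in, with the robot touching nothing.
It also fails if it takes over 69 s, if anything falls off the work surface, if the arm or the gripper's body presses on something with over 40 N, if the wrist force passes 120 N, or if a joint passes its speed limit or range.

## Working session

There is one attempt and no reset: what is moved stays moved. The work goes in short steps, Python scripts to look and compute and a tool call to move; the robot and the scene stay as the last step left them, time stands still between calls to the robot, and variables do not carry over. Pictures are saved under pics/ and viewed, and the job is handed in when it is done.

Besides the shell and the picture viewer there is one more tool, called after "Request:" as a command line: name --pt "numbers of a row" for each row, then --argument value for the rest. move_arm: Moves the arm, as the interface text tells. Its arguments: {"type":"object","properties":{"steps":{"type":"array","items":{"type":"array","items":{"type":"number"}}}},"required":["steps"]}

```bash
mkdir -p pics; ls; python3 - <<'E'
from bench import readout, optics, workorder, nets
import cv2,numpy as np
print(readout.read_state())
for n in("scene","top"):
    p=optics.get_image(n); cv2.imwrite(f"pics/{n}0.png",p["frame"])
    print({k:v for k,v in p.items() if k!="frame"})
E
```

```text
pics
{'clock': 0.0, 'joints': array([-9.57362243e-01,  3.85563758e-01,  6.61902579e-03, -5.36922793e-04,
       -1.19400960e+00, -2.58569926e-01]), 'joint_vel': array([-1.02418342e-04, -5.91838312e-06,  1.58883695e-03,  2.15910234e-04,
       -1.72345522e-03, -1.46703861e-03]), 'joint_efforts': array([-1.14730945e-03, -3.92285228e+01,  1.88399237e+01,  4.18601006e+00,
       -4.58726499e-03, -1.42961065e-05]), 'position': array([ 216.94173474, -585.43964172,  201.80902769]), 'ee_rot': array([-1.76404953e-01,  9.84317056e-01,  1.08343493e-03, -2.29503089e-04]), 'contact_force': array([-0.3674698 ,  0.40949425, -0.72455625]), 'wrist_torque': array([-0.07141982, -0.03758572,  0.00799031]), 'gripper_width': 85.2817678569101}
{'fx': 426.47008959045434, 'fy': 426.47008959045434, 'cx': 317.2048234153657, 'cy': 200.05731997013874, 'k1': -0.029270182769293447, 'rvec': array([ 2.24244283,  0.6317617 , -0.27018545]), 'tvec': array([-475.64990135, -133.3433544 , 1289.47171245]), 'shot': 1}
{'fx': 377.4584318387236, 'fy': 377.4584318387236, 'cx': 316.92818978005056, 'cy': 199.89738479273558, 'k1': -0.007209795779473075, 'rvec': array([ 2.12981449, -2.09819433,  0.18407051]), 'tvec': array([ 47.98992187, 514.25459035, 875.23015229]), 'shot': 2}
```

View pics/scene0.png

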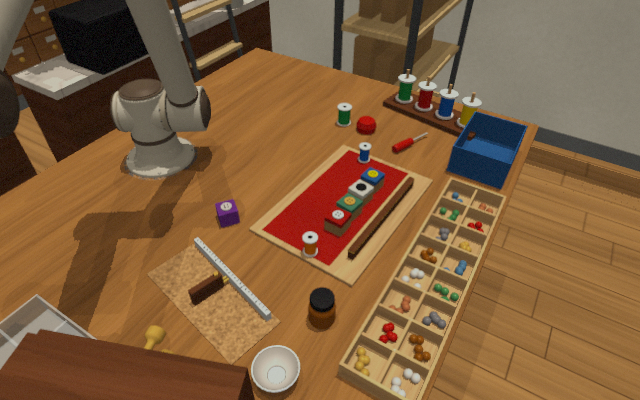

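View pics/top0.png

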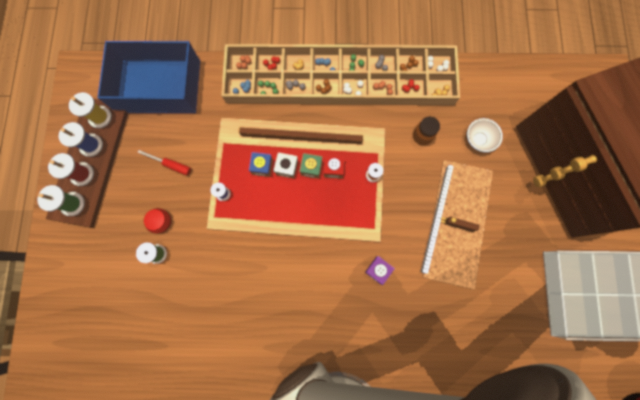

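```bash
cat > h.py <<'E'
from bench import readout, optics, workorder, nets
import cv2,numpy as np
from scipy.spatial.transform import Rotation as R
from scipy.optimize import least_squares, minimize
def cam(p):
    K=np.array([[p["fx"],0,p["cx"]],[0,p["fy"],p["cy"]],[0,0,1]]);D=np.array([p["k1"],0,0,0.])
    return K,D
def proj(P,p):
    K,D=cam(p);return cv2.projectPoints(np.asarray(P,float).reshape(-1,1,3),p["rvec"],p["tvec"],K,D)[0].reshape(-1,2)
def unproj(uv,p,z):
    K,D=cam(p);n=cv2.undistortPoints(np.asarray(uv,float).reshape(-1,1,2),K,D).reshape(-1,2)
    Rm=cv2.Rodrigues(p["rvec"])[0];C=-Rm.T@p["tvec"]
    d=np.c_[n,np.ones(len(n))]@Rm
    return C+d*((z-C[2])/d[:,2])[:,None]
def pose(x,y,a):
    return np.array([[np.cos(a),-np.sin(a),x],[np.sin(a),np.cos(a),y]])
def box(x0,x1,y0,y1,z0,z1):
    return np.array([[x,y,z] for x in(x0,x1) for y in(y0,y1) for z in(z0,z1)],float)
def tf(q,P):
    T=pose(*q);return np.c_[P[:,:2]@T[:,:2].T+T[:,2],P[:,2]]
def render(q,parts,p,S=4):
    m=np.zeros((400*S,640*S),np.uint8)
    for P in parts:
        uv=proj(tf(q,P),p);h=cv2.convexHull(((uv+.5)*S*16-8).round().astype(np.int32).reshape(-1,1,2))
        cv2.fillConvexPoly(m,h,255,shift=4)
    return cv2.resize(m,(640,400),interpolation=cv2.INTER_AREA)/255.
def fit(q0,parts,obs,mode="iou",sc=(5,5,.05)):
    def c(v):
        q=q0+v*np.array(sc);s=0
        for reg,p in obs:
            m=render(q,parts,p);r=reg.astype(float)
            s+=np.abs(m-r).sum()/r.sum()
        return s
    best=minimize(c,np.zeros(3),method="Nelder-Mead",options=dict(initial_simplex=np.array([[0,0,0],[1,0,0],[0,1,0],[0,0,1.]])*2-.5,maxiter=120,xatol=.01,fatol=1e-4))
    return q0+best.x*np.array(sc),best.fun
E
cat > look.py <<'E'
from h import *
import pickle,sys
names=["board","rail","box_red","box_blue","box_green","box_white","ruler","mat","spool_blue","spool_orange","spool_green","bead_jar","pin_pot","button_bowl","awl"]
P={n:optics.get_image(n) for n in("scene","top")}
out={}
for c,p in P.items():
    for n in names:
        s=nets.silhouettes(n,p);t=nets.tip_of(n,p)
        out[n,c]=(s,t)
        print(c,n,[(round(float(d["conf"]),2),np.round(d["extent"]).tolist(),int(d["region"].sum())) for d in s[:3]],[(round(float(d["conf"]),2),np.round(d["uv"],1).tolist()) for d in t[:2]])
pickle.dump((P,out),open("look.pkl","wb"))
E
python3 look.py
```

```text
scene board [(0.84, [251.0, 144.0, 430.0, 286.0], 11461), (0.28, [251.0, 344.0, 304.0, 392.0], 1799)] [(0.98, [344.2, 203.2]), (0.64, [311.4, 253.0])]
scene rail [(0.56, [350.0, 175.0, 414.0, 260.0], 919)] [(0.75, [380.9, 214.3]), (0.44, [349.6, 213.4])]
scene box_red [(0.82, [325.0, 204.0, 354.0, 236.0], 575), (0.81, [214.0, 202.0, 238.0, 227.0], 508)] [(0.88, [225.6, 222.9]), (0.55, [336.1, 226.1])]
scene box_blue [(0.59, [361.0, 169.0, 384.0, 195.0], 366)] [(0.67, [369.3, 184.5])]
scene box_green [(0.74, [338.0, 196.0, 360.0, 218.0], 400), (0.64, [149.0, 244.0, 279.0, 365.0], 6378)] [(0.85, [348.5, 214.3])]
scene box_white [(0.8, [346.0, 183.0, 372.0, 205.0], 401)] [(0.63, [360.5, 199.3])]
scene ruler [(0.48, [251.0, 146.0, 430.0, 284.0], 11370)] [(0.83, [206.5, 293.6])]
scene mat [(0.61, [150.0, 240.0, 278.0, 367.0], 6296), (0.4, [310.0, 287.0, 336.0, 328.0], 990), (0.4, [392.0, 131.0, 429.0, 152.0], 211)] [(0.79, [210.0, 295.9]), (0.35, [277.0, 373.8])]
scene spool_blue [(0.58, [357.0, 144.0, 371.0, 165.0], 219)] [(0.77, [363.1, 158.6]), (0.31, [345.5, 205.3])]
scene spool_orang
[... 1381 characters left out ...]
 [422.0, 165.0, 479.0, 272.0], 1099)] [(0.87, [455.7, 229.1])]
top mat [(0.67, [426.0, 162.0, 491.0, 284.0], 5284)] [(0.8, [459.9, 223.2])]
top spool_blue [] [(0.63, [223.3, 194.8])]
top spool_orange [(0.56, [274.0, 156.0, 294.0, 180.0], 468)] [(0.81, [370.5, 173.3])]
top spool_green [(0.7, [138.0, 243.0, 168.0, 265.0], 515)] [(0.68, [158.3, 254.0])]
top bead_jar [(0.98, [412.0, 115.0, 439.0, 142.0], 576)] [(0.79, [424.0, 139.5])]
top pin_pot [(0.8, [143.0, 205.0, 170.0, 233.0], 571)] [(0.75, [161.0, 222.4])]
top button_bowl [(0.91, [466.0, 121.0, 502.0, 155.0], 889)] [(0.65, [480.6, 138.0]), (0.23, [159.9, 220.8])]
top awl [(0.86, [138.0, 149.0, 192.0, 179.0], 442)] [(0.63, [164.1, 158.7])]
```

```bash
cat > f.py <<'E'
from h import *
import pickle
P,out=pickle.load(open("look.pkl","rb"))
def reg(n,c,i=0): return out[n,c][0][i]["region"]
T,S=P["top"],P["scene"]
def o(n,ks): return [(reg(n,c,i),P[c]) for c,i in ks]
z=10
def start(n,h): return unproj(out[n,"top"][1][0]["uv"],T,h)[0][:2]
for n,parts,ks,h in [("board",[box(-150,150,-220,220,0,10)],[("top",0),("scene",0)],0),
  ("rail",[box(0,16,-160,160,10,40)],[("top",0)],10),
  ("mat",[box(-65,65,-155,155,0,4)],[("top",0),("scene",0)],0)]:
    a0=np.pi/2-.1 if n=="mat" else 0.05
    q0=np.r_[start(n,h),a0]
    q,f=fit(q0,parts,o(n,ks)); print(n,q0.round(2),q.round(3),round(f,3))
    if len(ks)>1:
        for k in ks:
            q,f=fit(q0,parts,o(n,[k])); print("  ",k,q.round(3),round(f,3))
for n,i in [("box_red",1),("box_blue",0),("box_green",None),("box_white",0)]:
    xy=unproj(out[n,"top"][1][0 if n!="box_red" else 1]["uv"],T,10)[0][:2]
    print(n,xy.round(1), start(n,10))
E
python3 f.py
```

```text
board [5.8419e+02 1.0241e+02 5.0000e-02] [ 5.83094e+02  1.06933e+02 -5.80000e-02] 0.387
   ('top', 0) [ 5.82112e+02  1.08924e+02 -5.80000e-02] 0.174
   ('scene', 0) [ 5.83811e+02  1.06222e+02 -5.80000e-02] 0.208
rail [6.8016e+02 9.4970e+01 5.0000e-02] [ 6.82061e+02  1.03573e+02 -5.80000e-02] 0.072
mat [ 467.61 -307.7     1.47] [ 470.305 -304.87     1.361] 0.425
   ('top', 0) [ 470.158 -303.026    1.356] 0.218
   ('scene', 0) [ 471.037 -305.103    1.353] 0.203
box_red [611.9  16.1] [342.19833272 -96.84439011]
box_blue [601.9 194.5] [601.94545059 194.53192367]
box_green [605.4  67.5] [605.36332644  67.47248329]
box_white [601.6 133. ] [601.60993353 132.9639764 ]
```

```bash
python3 - <<'E'
import cv2
t=cv2.imread("pics/top0.png");s=cv2.imread("pics/scene0.png")
cv2.imwrite("pics/c1.png",cv2.resize(t[110:250,200:390],None,fx=4,fy=4,interpolation=2))
cv2.imwrite("pics/c2.png",cv2.resize(t[155:295,410:500],None,fx=4,fy=4,interpolation=2))
cv2.imwrite("pics/c3.png",cv2.resize(s[140:290,245:435],None,fx=4,fy=4,interpolation=2))
E
```

```text
(no output)
```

View pics/c1.png

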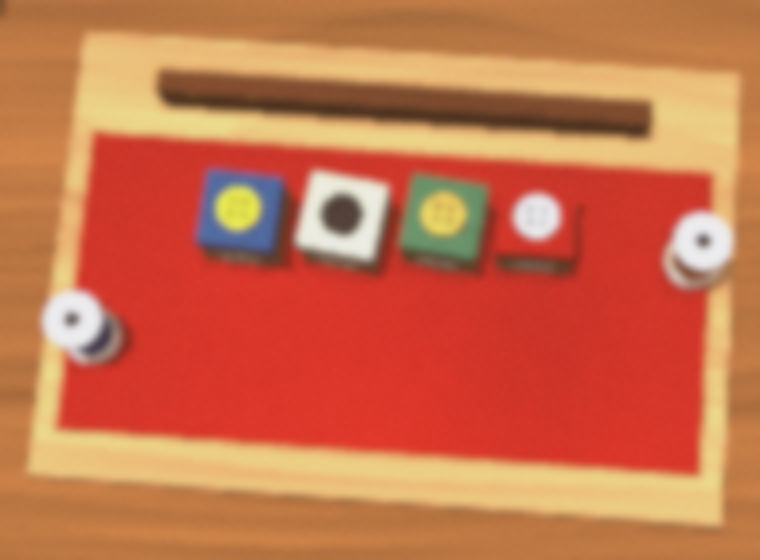

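View pics/c2.png

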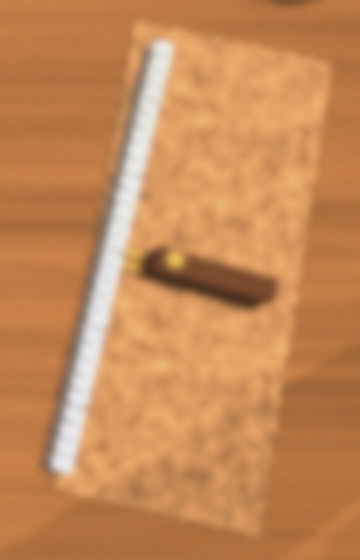

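View pics/c3.png

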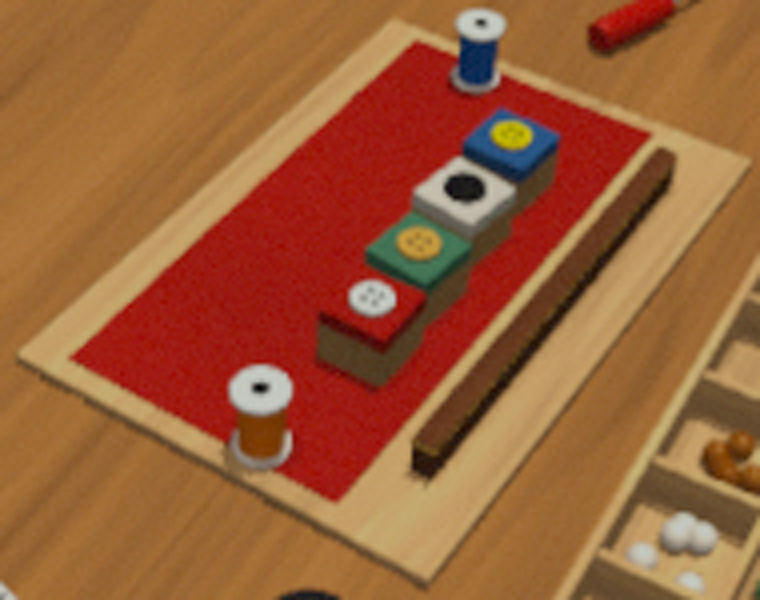

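```bash
cat > g.py <<'E'
from h import *
import pickle
P,out=pickle.load(open("look.pkl","rb"));T,S=P["top"],P["scene"]
def cf(q0,pts,ds=True):
    # pts: list (P3, cam, uv)
    def r(q): return np.concatenate([(proj(tf(q,np.array([a])),c)[0]-u) for a,c,u in pts])
    s=least_squares(r,q0,x_scale=[10,10,.1]);return s.x,np.sqrt(np.mean(s.fun**2)),s.fun.reshape(-1,2)
c1=lambda u:np.array(u)/4.+[200-.4,110-.4]; c2=lambda u:np.array(u)/4.+[410-.4,155-.4]; c3=lambda u:np.array(u)/4.+[245-.4,140-.4]
bt=[([150,220,10],T,c1((86,33))),([150,-220,10],T,c1((740,72))),([-150,-220,10],T,c1((722,525))),([-150,220,10],T,c1((28,472)))]
bs=[([-150,220,10],S,c3((395,20))),([150,220,10],S,c3((750,160))),([150,-220,10],S,c3((427,583))),([-150,-220,10],S,c3((20,355)))]
for p in(bt,bs,bt+bs):
    q,f,e=cf([583,107,-.05],p);print("board",q.round(4),f.round(2))
mt=[([65,155,4],T,c2((52,488))),([65,-155,4],T,c2((135,22))),([-65,-155,4],T,c2((330,65))),([-65,155,4],T,c2((262,535)))]
for s in(1,-1):
    q,f,e=cf([470,-304,s*1.36],[( [a[0],a[1]*s,a[2]],c,u) for a,c,u in mt]);print("mat",q.round(4),f,e.round(1).tolist())
# rail top edge corners
rt=[([16,160,40],T,c1((160,70))),([16,-160,40],T,c1((651,102)))]
q,f,e=cf([682,103,-.05],rt);print("rail",q.round(4),f)
E
python3 g.py
```

```text
board [ 5.813817e+02  1.072786e+02 -5.740000e-02] 0.44
board [ 5.840097e+02  1.051996e+02 -5.920000e-02] 0.66
board [ 5.824963e+02  1.066533e+02 -5.800000e-02] 0.69
mat [ 469.6595 -302.8964    1.3605] 0.6342564944250881 [[-0.2, 0.6], [-0.3, -0.8], [0.6, -0.9], [-0.2, 0.9]]
mat [ 471.5175 -302.3479   -1.7567] 36.836552793129336 [[53.7, 11.6], [47.7, 8.3], [-50.8, -12.0], [-51.5, -11.0]]
rail [ 6.788051e+02  1.015082e+02 -5.840000e-02] 0.46840900513143524
```

```bash
python3 - <<'E'
import cv2
t=cv2.imread("pics/top0.png");s=cv2.imread("pics/scene0.png")
a=cv2.resize(t[160:220,420:485],None,fx=6,fy=6,interpolation=2);b=cv2.resize(t[215:275,420:485],None,fx=6,fy=6,interpolation=2)
import numpy as np
cv2.imwrite("pics/d1.png",np.hstack([a,b]))
cv2.imwrite("pics/d2.png",cv2.resize(s[235:325,180:275],None,fx=6,fy=6,interpolation=2))
E
```

```text
(no output)
```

View pics/d1.png

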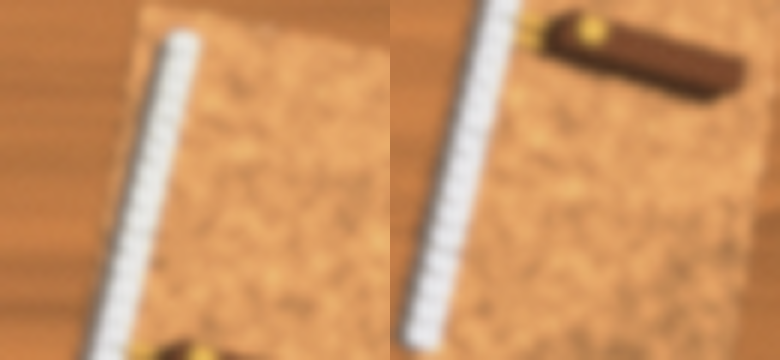

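View pics/d2.png

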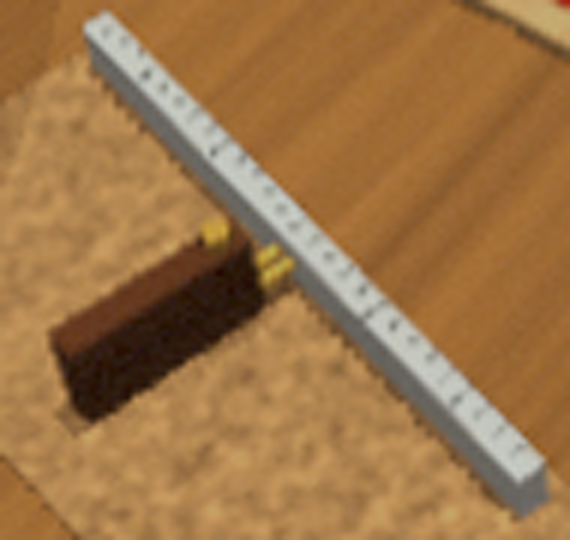

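```bash
cat >> g.py <<'E'
print("--ruler")
d2=lambda u:np.array(u)/6.+[180-.4,235-.4]; dl=lambda u:np.array(u)/6.+[420-.4,160-.4]; dr=lambda u:np.array([u[0]-390,u[1]])/6.+[420-.4,215-.4]
B=[(0,140,28,S,d2((85,25))),(1,140,28,S,d2((108,12))),(0,-140,28,S,d2((517,480))),(1,-140,28,S,d2((545,460))),(0,-140,4,S,d2((520,515))),(1,-140,4,S,d2((546,497))),
(1,-140,28,T,dl((165,33))),(0,-140,28,T,dl((201,35))),(1,140,28,T,dr((402,345))),(0,140,28,T,dr((438,352)))]
H=[([-38,8,46],S,d2((52,335))),([-38,-8,46],S,d2((75,355))),([-38,-8,4],S,d2((93,420))),([38,-8,4],S,d2((265,300))),
([-38,-8,46],T,dr((748,62)))]
def r(v):
    q=v[:3];o=[]
    for f,y,z,c,u in B: o.append(proj(tf(q,np.array([[v[3]-12*(1-f),y,z]])),c)[0]-u+ (0 if c is T else v[4:6]))
    for a,c,u in H: o.append(proj(tf(q,np.array([a],float)),c)[0]-u+ (0 if c is T else v[4:6]))
    return np.concatenate(o)
s=least_squares(r,[470,-304,1.36,62,0,0],x_scale=[10,10,.1,10,1,1]);print(s.x.round(3));print(s.fun.reshape(-1,2).round(1).tolist())
E
python3 g.py
```

```text
board [ 5.813817e+02  1.072786e+02 -5.740000e-02] 0.44
board [ 5.840097e+02  1.051996e+02 -5.920000e-02] 0.66
board [ 5.824963e+02  1.066533e+02 -5.800000e-02] 0.69
mat [ 469.6595 -302.8964    1.3605] 0.6342564944250881 [[-0.2, 0.6], [-0.3, -0.8], [0.6, -0.9], [-0.2, 0.9]]
mat [ 471.5175 -302.3479   -1.7567] 36.836552793129336 [[53.7, 11.6], [47.7, 8.3], [-50.8, -12.0], [-51.5, -11.0]]
rail [ 6.788051e+02  1.015082e+02 -5.840000e-02] 0.46840900513143524
--ruler
[ 4.61451e+02 -2.98026e+02  1.29600e+00  6.24900e+01  1.49000e-01
  1.18000e+00]
[[-0.8, -0.0], [-0.2, -0.4], [0.0, -0.1], [0.0, -0.3], [0.4, 0.5], [0.7, 0.1], [1.0, -0.4], [-0.4, 0.6], [0.3, 0.1], [-0.8, 0.4], [-1.0, -1.4], [-0.8, -0.0], [0.1, 0.8], [1.5, 0.9], [-0.3, -0.4]]
```

Request:
move_arm --pt "1 40 45 0 0 0 0.12" --pt "1 80 80 0 0 0 0.24" --pt "1 120 115 0 0 0 0.36" --pt "1 150 150 0 0 0 0.48" --pt "1 170 185 0 0 0 0.6"

```text
clock: 3.62
position: [362.2, -434.6, 202.9]
ee_rot: [-0.462, 0.887, -0.0, 0.0]
contact_force: [1.1, -0.2, 0.2]
gripper_width: 85.3
```

Request:
move_arm --pt "1 20 30 -10 0 0 0.12" --pt "1 45 60 -30 0 0 0.24" --pt "1 75.8 107.8 -50 0 0 0.34" --pt "1 75.8 107.8 -80 0 0 0.341" --pt "1 75.8 107.8 -90 0 0 0.341"

```text
clock: 4.03
position: [436.1, -323.6, 109.0]
ee_rot: [-0.605, 0.796, 0.003, -0.001]
contact_force: [-0.9, -0.1, 0.1]
gripper_width: 85.1
```

Request:
move_arm --pt "1 0 0 0 0 0 0" --pt "1 0 0 0 0 0 0" --pt "1 0 0 0 0 0 0"

```text
clock: 4.28
position: [437.1, -329.3, 114.4]
ee_rot: [-0.603, 0.798, -0.001, 0.0]
contact_force: [0.6, -0.6, 0.4]
gripper_width: 85.5
```

```bash
cat > st.py <<'E'
from h import *
s=readout.read_state();M=R.from_quat(s["ee_rot"]).as_matrix()
print(round(s["clock"],2),"pos",s["position"].round(2),"yaw_toolY(rad, as ruler x yaw)",(np.arctan2(M[1,1],M[0,1])).round(4),"tilt",(M[:2,2]).round(4),"F",s["contact_force"].round(2),"T",s["wrist_torque"].round(3),"w",round(s["gripper_width"],2),"j",s["joints"].round(2))
E
python3 st.py; python3 - <<'E'
from h import *
p=optics.get_image("scene");cv2.imwrite("pics/s1.png",cv2.resize(p["frame"][200:340,130:330],None,fx=4,fy=4,interpolation=2))
E
```

```text
4.28 pos [ 437.12 -329.29  114.43] yaw_toolY(rad, as ruler x yaw) 2.8658 tilt [ 0.0024 -0.0017] F [ 0.63 -0.58  0.38] T [-0.051 -0.019 -0.014] w 85.53 j [-0.35  0.33 -0.31  0.   -0.92  0.07]
```

View pics/s1.png

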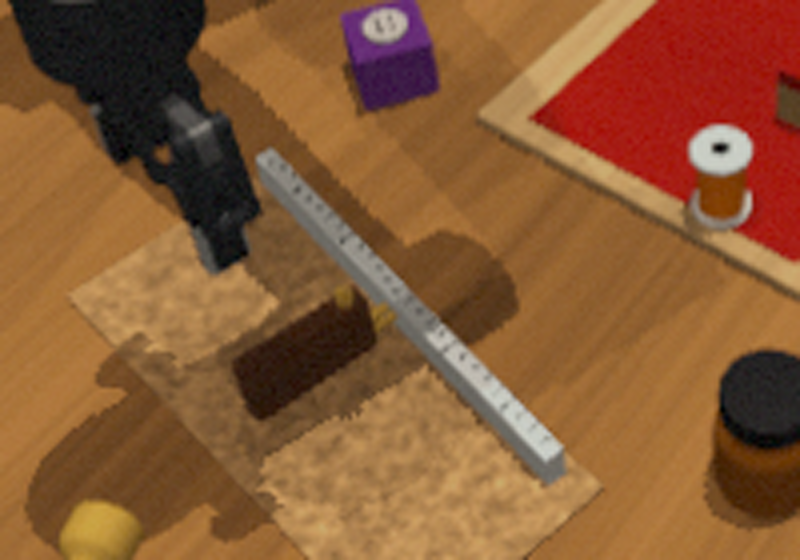

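Request:
move_arm --pt "1 13 18 0 0 0 0" --pt "1 25.8 36.1 -10 0 0 0" --pt "1 25.8 36.1 -30 0 0 0" --pt "1 25.8 36.1 -40 0 0 0" --pt "1 25.8 36.1 -40 0 0 0"

```text
clock: 4.75
position: [460.7, -292.0, 71.6]
ee_rot: [-0.603, 0.798, 0.001, -0.001]
contact_force: [0.3, 0.4, -0.6]
gripper_width: 85.4
```

```bash
python3 st.py; python3 - <<'E'
from h import *
p=optics.get_image("scene");cv2.imwrite("pics/s2.png",cv2.resize(p["frame"][200:340,130:330],None,fx=4,fy=4,interpolation=2))
E
```

```text
4.75 pos [ 460.7  -291.96   71.62] yaw_toolY(rad, as ruler x yaw) 2.865 tilt [-0.0031  0.0013] F [ 0.28  0.4  -0.64] T [ 0.015  0.009 -0.05 ] w 85.36 j [-0.27  0.39 -0.36 -0.   -0.83 -0.01]
```

View pics/s2.png

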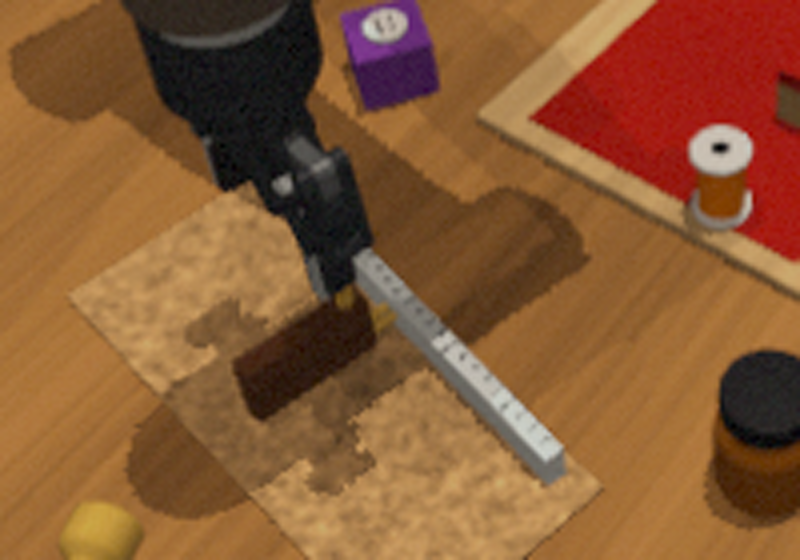

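Request:
move_arm --pt "1 1.5 -1 -20 0 0 0" --pt "1 1.5 -1 -40 0 0 0" --pt "1 1.5 -1 -55 0 0 0" --pt "1 1.5 -1 -62 0 0 0" --pt "1 1.5 -1 -62 0 0 0"

```text
clock: 5.22
position: [463.0, -293.3, 10.4]
ee_rot: [-0.603, 0.798, 0.001, -0.001]
contact_force: [-0.1, 0.1, 0.5]
gripper_width: 85.4
```

```bash
python3 st.py; python3 - <<'E'
from h import *
p=optics.get_image("scene");cv2.imwrite("pics/s3.png",cv2.resize(p["frame"][200:340,130:330],None,fx=4,fy=4,interpolation=2))
E
```

```text
5.22 pos [ 463.01 -293.34   10.36] yaw_toolY(rad, as ruler x yaw) 2.8655 tilt [-0.0017  0.0004] F [-0.09  0.1   0.49] T [0.012 0.032 0.03 ] w 85.44 j [-0.27  0.47 -0.41  0.   -0.69 -0.01]
```

View pics/s3.png

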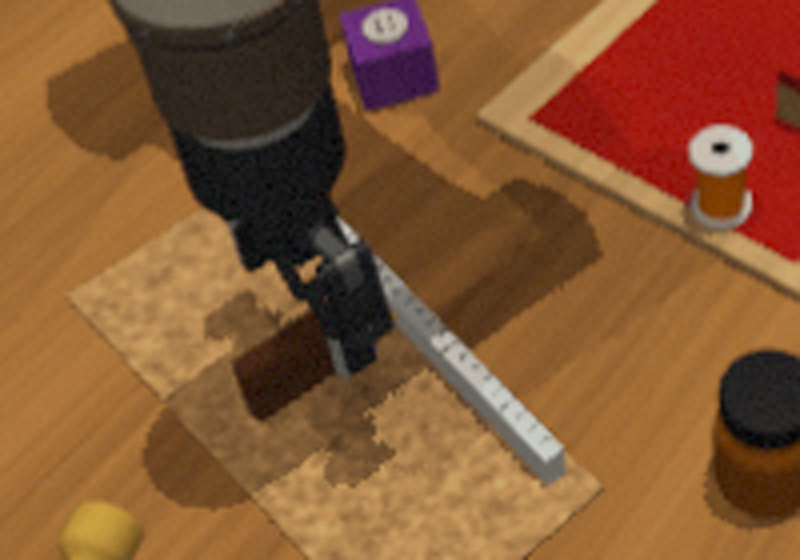

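Request:
move_arm --pt "1 0 0 -2.5 0 0 0" --pt "0.3 0 0 -2.5 0 0 0" --pt "-0.3 0 0 -2.5 0 0 0" --pt "-0.6 0 0 -2.5 0 0 0" --pt "-1 0 0 -2.5 0 0 0"

```text
clock: 5.68
position: [464.1, -292.9, 9.0]
ee_rot: [-0.604, 0.797, -0.0, 0.0]
contact_force: [-0.1, -0.4, 0.5]
gripper_width: 38.6
```

Request:
move_arm --pt "-1 0 0 0 0 0 0" --pt "-1 0 0 0 0 0 0" --pt "-1 0 0 0 0 0 0" --pt "-1 0 0 0 0 0 0" --pt "-1 0 0 0 0 0 0"

```text
clock: 6.1
position: [464.4, -293.0, 9.0]
ee_rot: [-0.604, 0.797, -0.001, 0.0]
contact_force: [-0.7, 0.7, 4.7]
gripper_width: 14.4
```

```bash
python3 st.py
```

```text
6.1 pos [ 464.38 -292.96    9.  ] yaw_toolY(rad, as ruler x yaw) 2.8669 tilt [ 0.0013 -0.0006] F [-0.74  0.67  4.69] T [0.216 0.026 0.025] w 14.4 j [-0.27  0.48 -0.41  0.   -0.68 -0.01]
```

Request:
move_arm --pt "-1 0 0 0 0 0 0" --pt "-1 0 0 0 0 0 0" --pt "-1 0 0 3 0 0 0" --pt "-1 0 0 10 0 0 0" --pt "-1 0 0 20 0 0 0"

```text
clock: 6.52
position: [462.0, -292.1, 27.3]
ee_rot: [-0.603, 0.798, 0.002, -0.001]
contact_force: [0.4, 0.8, -2.2]
gripper_width: 13.9
```

Request:
move_arm --pt "-1 0 0 20 0 0 0" --pt "-1 0 0 40 0 0 0" --pt "-1 0 0 50 0 0 0" --pt "-1 0 0 60 0 0 0" --pt "-1 0 0 60 0 0 0"

```text
clock: 6.93
position: [464.8, -293.2, 90.5]
ee_rot: [-0.604, 0.797, -0.002, 0.001]
contact_force: [0.6, 0.9, -2.7]
gripper_width: 14.1
```

```bash
python3 st.py; python3 - <<'E'
from h import *
p=optics.get_image("scene");cv2.imwrite("pics/s4.png",cv2.resize(p["frame"][170:320,130:330],None,fx=4,fy=4,interpolation=2))
E
```

```text
6.93 pos [ 464.77 -293.17   90.49] yaw_toolY(rad, as ruler x yaw) 2.8668 tilt [ 0.0036 -0.0013] F [ 0.6   0.86 -2.69] T [-0.061 -0.09  -0.025] w 14.06 j [-0.27  0.37 -0.33  0.   -0.87 -0.01]
```

View pics/s4.png

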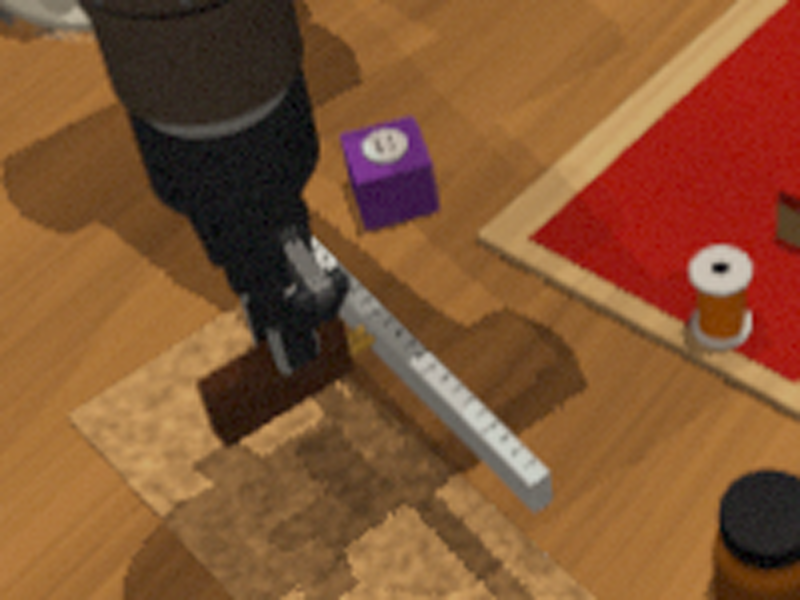

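Request:
move_arm --pt "-1 0 10 10 0 0 -0.02" --pt "-1 0 28 20 0 0 -0.07" --pt "-1 0 48 28 0 0 -0.14" --pt "-1 0 70 30 0 0 -0.21" --pt "-1 0 92 30 0 0 -0.28"

```text
clock: 7.4
position: [463.2, -199.9, 117.8]
ee_rot: [-0.484, 0.875, 0.0, -0.0]
contact_force: [0.8, 0.5, -2.4]
gripper_width: 14.3
```

Request:
move_arm --pt "-1 0 22 0 0 0 -0.07" --pt "-1 0 44 0 0 0 -0.14" --pt "-1 0 66 0 0 0 -0.21" --pt "-1 0 88 0 0 0 -0.28" --pt "-1 0 110 0 0 0 -0.35"

```text
clock: 7.82
position: [462.4, -89.8, 117.1]
ee_rot: [-0.325, 0.946, 0.001, -0.002]
contact_force: [1.2, -0.8, -2.5]
gripper_width: 13.8
```

Request:
move_arm --pt "-1 2 22 0 0 0 -0.07" --pt "-1 4 44 0 0 0 -0.14" --pt "-1 6 66 0 0 0 -0.21" --pt "-1 8 88 0 0 0 -0.28" --pt "-1 10 110 0 0 0 -0.35"

```text
clock: 8.23
position: [472.5, 20.0, 117.1]
ee_rot: [-0.155, 0.988, -0.0, -0.002]
contact_force: [0.5, -0.1, -2.6]
gripper_width: 14.5
```

Request:
move_arm --pt "-1 2 22 0 0 0 -0.07" --pt "-1 4 44 0 0 0 -0.14" --pt "-1 5 66 0 0 0 -0.21" --pt "-1 6 84 0 0 0 -0.28" --pt "-1 6 94 0 0 0 -0.36"

```text
clock: 8.65
position: [479.1, 114.7, 117.0]
ee_rot: [0.023, 1.0, -0.0, -0.001]
contact_force: [-0.3, -0.0, -2.8]
gripper_width: 13.9
```

Request:
move_arm --pt "-1 0 0 0 0 0 -0.014" --pt "-1 0 0 0 0 0 -0.014" --pt "-1 0 0 0 0 0 -0.014" --pt "-1 0 0 0 0 0 -0.014"

```text
clock: 8.98
position: [479.3, 112.4, 117.9]
ee_rot: [0.029, 1.0, -0.0, -0.001]
contact_force: [0.3, 0.4, -2.2]
gripper_width: 13.9
```

```bash
python3 st.py; python3 - <<'E'
from h import *
p=optics.get_image("scene");cv2.imwrite("pics/s5.png",cv2.resize(p["frame"][100:300,220:440],None,fx=3,fy=3,interpolation=2))
p=optics.get_image("top");cv2.imwrite("pics/t5.png",cv2.resize(p["frame"][110:270,190:400],None,fx=3,fy=3,interpolation=2))
E
```

```text
8.98 pos [479.26 112.39 117.9 ] yaw_toolY(rad, as ruler x yaw) 1.5126 tilt [-0.0013 -0.0006] F [ 0.27  0.35 -2.23] T [ 0.037  0.06  -0.006] w 13.92 j [ 0.56  0.25 -0.43 -0.   -0.89 -2.19]
```

View pics/s5.png

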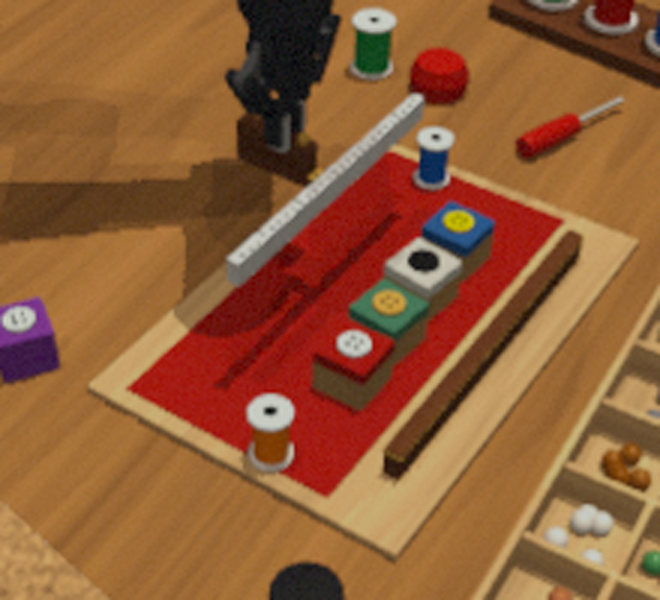

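View pics/t5.png

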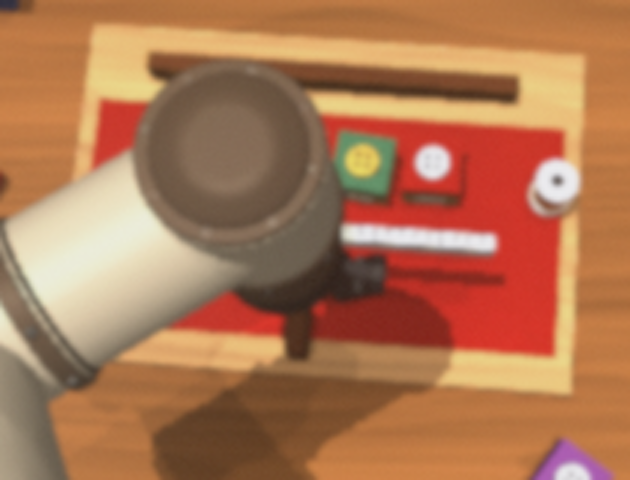

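```bash
python3 - <<'E'
from h import *
import pickle
P,out=pickle.load(open("look.pkl","rb"))
r=np.array([682.3,101]);u=np.array([.9983,-.058]);v=np.array([.058,.9983])
for n in["spool_blue","spool_orange","box_blue","box_white","box_green","box_red"]:
    for c in("top","scene"):
        k=1 if n=="box_red" else 0
        x=unproj(out[n,c][1][k]["uv"],P[c],10)[0][:2];print(n,c,x.round(1),((x-r)@u).round(1),((x-r)@v).round(1))
E
```

```text
spool_blue top [531.2 297.6] -162.3 187.5
spool_blue scene [534.4 299.6] -159.2 189.7
spool_orange top [593. -81.] -78.6 -186.9
spool_orange scene [592.7 -87.8] -78.5 -193.7
box_blue top [601.9 194.5] -85.6 88.7
box_blue scene [602.7 202.3] -85.4 96.6
box_white top [601.6 133. ] -82.4 27.2
box_white scene [609.6 135.3] -74.6 30.0
box_green top [605.4  67.5] -74.9 -37.9
box_green scene [609.3  68.2] -70.9 -37.0
box_red top [611.9  16.1] -65.3 -88.8
box_red scene [602.9  14.9] -74.3 -90.5
```

Request:
move_arm --pt "-1 0 0 -15 0 0 0" --pt "-1 0 0 -35 0 0 0" --pt "-1 0 0 -55 0 0 0" --pt "-1 0 0 -72 0 0 0" --pt "-1 0 0 -82 0 0 0"

```text
clock: 9.5
position: [478.7, 112.2, 34.7]
ee_rot: [0.029, 1.0, -0.001, -0.001]
contact_force: [0.3, -0.3, -3.5]
gripper_width: 13.8
```

Request:
move_arm --pt "-1 0 0 -6 0 0 0" --pt "-1 0 0 -12 0 0 0" --pt "-1 0 0 -16 0 0 0" --pt "-1 0 0 -17 0 0 0" --pt "-1 0 0 -17 0 0 0"

```text
clock: 9.92
position: [480.0, 113.3, 19.6]
ee_rot: [0.029, 1.0, 0.0, 0.0]
contact_force: [-0.6, -0.3, -3.0]
gripper_width: 13.9
```

```bash
python3 st.py; python3 - <<'E'
from h import *
p=optics.get_image("scene");cv2.imwrite("pics/s6.png",cv2.resize(p["frame"][120:280,240:440],None,fx=4,fy=3.75,interpolation=2))
E
```

```text
9.92 pos [480.01 113.28  19.62] yaw_toolY(rad, as ruler x yaw) 1.5126 tilt [0.0004 0.0002] F [-0.65 -0.29 -3.02] T [ 0.037  0.081 -0.026] w 13.9 j [ 0.56  0.39 -0.54  0.   -0.64 -2.19]
```

View pics/s6.png

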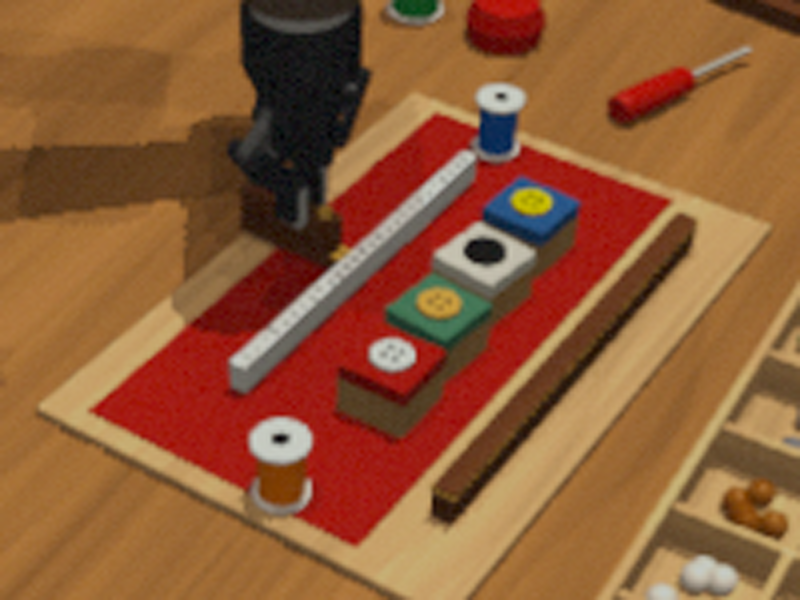

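Request:
move_arm --pt "-1 4 -0.23 -1 0 0 0" --pt "-1 10 -0.58 -1 0 0 0" --pt "-1 16 -0.93 -1 0 0 0" --pt "-1 22 -1.28 -1 0 0 0" --pt "-1 28 -1.62 -1 0 0 0"

```text
clock: 10.38
position: [508.8, 111.7, 18.6]
ee_rot: [0.029, 1.0, 0.0, 0.0]
contact_force: [-0.1, -0.3, -1.9]
gripper_width: 13.9
```

Request:
move_arm --pt "-1 5 -0.29 0 0 0 0" --pt "-1 10 -0.58 0 0 0 0" --pt "-1 15 -0.87 0 0 0 0" --pt "-1 20 -1.16 0 0 0 0" --pt "-1 25 -1.45 0 0 0 0"

```text
clock: 10.8
position: [531.9, 109.6, 18.0]
ee_rot: [0.029, 1.0, -0.001, -0.001]
contact_force: [-3.5, 1.0, -1.2]
gripper_width: 13.8
```

```bash
python3 st.py
```

```text
10.8 pos [531.89 109.56  17.96] yaw_toolY(rad, as ruler x yaw) 1.5122 tilt [-0.0029 -0.0011] F [-3.48  1.04 -1.22] T [ 4.820e-01  1.337e+00 -1.000e-03] w 13.82 j [ 0.5   0.46 -0.42 -0.   -0.7  -2.13]
```

Request:
move_arm --pt "-1 4 -0.23 0 0 0 0" --pt "-1 8 -0.46 0 0 0 0" --pt "-1 12 -0.7 0 0 0 0" --pt "-1 16 -0.93 0 0 0 0" --pt "-1 20 -1.16 0 0 0 0"

```text
clock: 11.22
position: [552.8, 108.9, 18.2]
ee_rot: [0.029, 1.0, -0.0, -0.0]
contact_force: [-4.2, 0.4, -3.5]
gripper_width: 13.8
```

```bash
python3 st.py; python3 - <<'E'
from h import *
p=optics.get_image("scene");cv2.imwrite("pics/s7.png",cv2.resize(p["frame"][120:280,240:440],None,fx=4,fy=3.75,interpolation=2))
E
```

```text
11.22 pos [552.78 108.88  18.19] yaw_toolY(rad, as ruler x yaw) 1.5125 tilt [-0.0007 -0.0002] F [-4.18  0.38 -3.53] T [ 0.119  1.075 -0.065] w 13.84 j [ 0.48  0.48 -0.37 -0.   -0.72 -2.11]
```

View pics/s7.png

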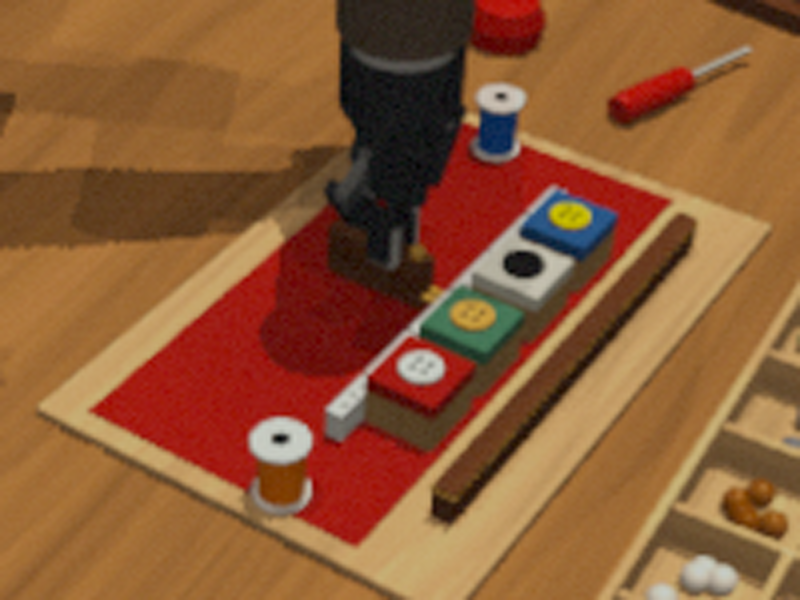

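Request:
move_arm --pt "-1 3 -0.17 0 0 0 0" --pt "-1 6 -0.35 0 0 0 0" --pt "-1 9 -0.52 0 0 0 0" --pt "-1 12 -0.7 0 0 0 0" --pt "-1 14 -0.81 0 0 0 0"

```text
clock: 11.68
position: [567.2, 108.2, 18.4]
ee_rot: [0.029, 1.0, 0.0, 0.0]
contact_force: [-3.1, 0.1, -3.8]
gripper_width: 14.1
```

Request:
move_arm --pt "-1 1 -0.06 0 0 0 0" --pt "-1 2 -0.12 0 0 0 0" --pt "-1 3 -0.17 0 0 0 0" --pt "-1 4 -0.23 0 0 0 0"

```text
clock: 12.02
position: [570.7, 107.9, 18.4]
ee_rot: [0.029, 1.0, -0.0, -0.0]
contact_force: [-3.8, 0.2, -3.4]
gripper_width: 13.8
```

```bash
python3 st.py; python3 - <<'E'
from h import *
p=optics.get_image("scene");cv2.imwrite("pics/s8.png",cv2.resize(p["frame"][150:270,300:440],None,fx=5,fy=5,interpolation=2))
E
```

```text
12.02 pos [570.67 107.93  18.39] yaw_toolY(rad, as ruler x yaw) 1.5126 tilt [-0.0002 -0.0001] F [-3.85  0.23 -3.44] T [0.082 1.057 0.072] w 13.84 j [ 0.47  0.5  -0.32 -0.   -0.74 -2.09]
```

View pics/s8.png

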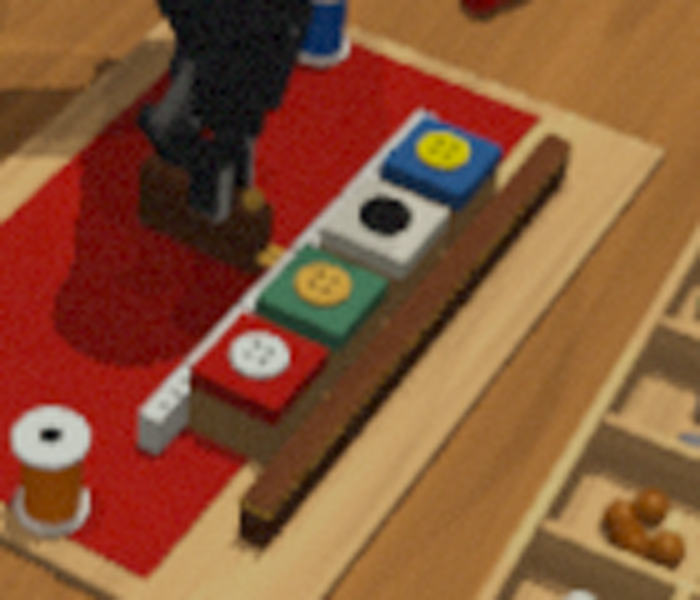

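Request:
move_arm --pt "-1 0.6 -0.03 0 0 0 0" --pt "-1 1.2 -0.07 0 0 0 0" --pt "-1 1.8 -0.1 0 0 0 0" --pt "-1 2.4 -0.14 0 0 0 0"

```text
clock: 12.4
position: [573.1, 107.8, 18.4]
ee_rot: [0.029, 1.0, 0.0, -0.0]
contact_force: [-3.3, 0.2, -3.0]
gripper_width: 14.2
```

Request:
move_arm --pt "-1 0.5 -0.03 0 0 0 0" --pt "-1 1 -0.06 0 0 0 0" --pt "-1 1.5 -0.09 0 0 0 0"

```text
clock: 12.65
position: [574.7, 107.7, 18.4]
ee_rot: [0.029, 1.0, 0.0, -0.0]
contact_force: [-3.7, 0.4, -4.1]
gripper_width: 14.0
```

Request:
move_arm --pt "-1 0.4 -0.02 0 0 0 0" --pt "-1 0.8 -0.05 0 0 0 0" --pt "-1 1.2 -0.07 0 0 0 0"

```text
clock: 12.9
position: [575.9, 107.6, 18.4]
ee_rot: [0.029, 1.0, -0.0, -0.0]
contact_force: [-2.8, 0.4, -3.0]
gripper_width: 13.9
```

Request:
move_arm --pt "-1 0.4 -0.02 0 0 0 0" --pt "-1 0.8 -0.05 0 0 0 0" --pt "-1 1.2 -0.07 0 0 0 0"

```text
clock: 13.15
position: [577.1, 107.6, 18.4]
ee_rot: [0.029, 1.0, -0.0, -0.0]
contact_force: [-3.1, 0.2, -2.9]
gripper_width: 13.9
```

```bash
python3 st.py; python3 - <<'E'
from h import *
p=optics.get_image("scene");cv2.imwrite("pics/s9.png",cv2.resize(p["frame"][160:265,320:420],None,fx=6,fy=5.7,interpolation=2))
E
```

```text
13.15 pos [577.08 107.57  18.41] yaw_toolY(rad, as ruler x yaw) 1.5126 tilt [-0. -0.] F [-3.07  0.16 -2.85] T [0.049 1.028 0.031] w 13.87 j [ 0.46  0.51 -0.31 -0.   -0.75 -2.09]
```

View pics/s9.png

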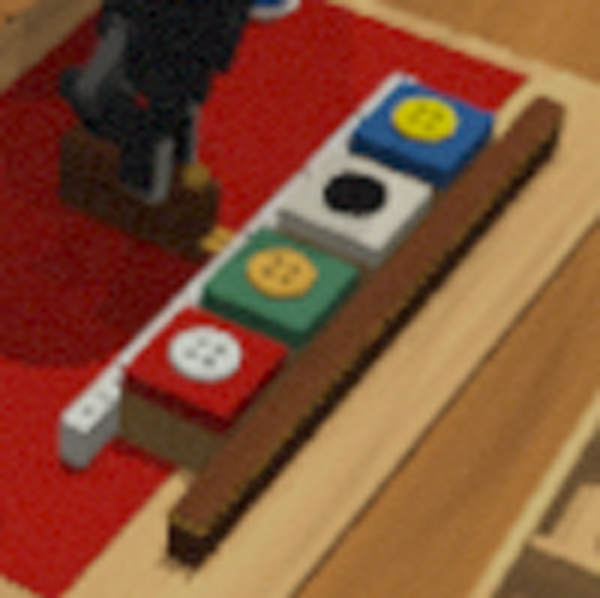

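Request:
move_arm --pt "-1 0.4 -0.02 0 0 0 0" --pt "-1 0.8 -0.05 0 0 0 0" --pt "-1 1.2 -0.07 0 0 0 0"

```text
clock: 13.45
position: [578.3, 107.5, 18.4]
ee_rot: [0.029, 1.0, -0.0, -0.0]
contact_force: [-3.1, 0.1, -3.2]
gripper_width: 13.5
```

Request:
move_arm --pt "-1 0.4 -0.02 0 0 0 0" --pt "-1 0.8 -0.05 0 0 0 0"

```text
clock: 13.62
position: [578.8, 107.4, 18.4]
ee_rot: [0.029, 1.0, -0.0, -0.0]
contact_force: [-4.1, -0.0, -2.6]
gripper_width: 13.5
```

Request:
move_arm --pt "-1 0.4 -0.02 0 0 0 0" --pt "-1 0.8 -0.05 0 0 0 0"

```text
clock: 13.78
position: [578.8, 107.2, 18.2]
ee_rot: [0.029, 1.0, -0.0, -0.001]
contact_force: [-6.4, 1.4, -0.3]
gripper_width: 13.8
```

```bash
python3 st.py
```

```text
13.78 pos [578.83 107.24  18.24] yaw_toolY(rad, as ruler x yaw) 1.5124 tilt [-0.0022 -0.0005] F [-6.36  1.38 -0.28] T [0.445 2.006 0.021] w 13.8 j [ 0.46  0.52 -0.3  -0.   -0.76 -2.09]
```

Request:
move_arm --pt "-1 0.2 -0.01 0 0 0 0" --pt "-1 0.4 -0.02 0 0 0 0"

```text
clock: 13.95
position: [578.8, 107.2, 18.2]
ee_rot: [0.029, 1.0, -0.0, -0.001]
contact_force: [-7.5, 0.3, -0.4]
gripper_width: 13.9
```

```bash
python3 st.py
```

```text
13.95 pos [578.79 107.25  18.19] yaw_toolY(rad, as ruler x yaw) 1.5124 tilt [-0.003  -0.0006] F [-7.49  0.29 -0.36] T [0.472 2.149 0.05 ] w 13.88 j [ 0.46  0.52 -0.3  -0.   -0.76 -2.09]
```

Request:
move_arm --pt "-1 0.4 -0.02 0 0 0 0" --pt "-1 0.8 -0.05 0 0 0 0"

```text
clock: 14.12
position: [578.7, 107.2, 18.1]
ee_rot: [0.029, 1.0, -0.0, -0.002]
contact_force: [-10.8, 2.3, 0.1]
gripper_width: 13.5
```

```bash
python3 st.py
```

```text
14.12 pos [578.75 107.2   18.08] yaw_toolY(rad, as ruler x yaw) 1.5122 tilt [-0.0046 -0.0008] F [-10.79   2.34   0.07] T [0.814 2.756 0.071] w 13.45 j [ 0.46  0.52 -0.3  -0.   -0.76 -2.09]
```

Request:
move_arm --pt "-1 0.4 -0.02 0 0 0 0" --pt "-1 0.8 -0.05 0 0 0 0"

```text
clock: 14.28
position: [578.7, 107.2, 18.0]
ee_rot: [0.029, 1.0, -0.001, -0.003]
contact_force: [-12.0, 3.1, 1.9]
gripper_width: 14.2
```

```bash
python3 st.py
```

```text
14.28 pos [578.72 107.17  18.03] yaw_toolY(rad, as ruler x yaw) 1.512 tilt [-0.0061 -0.0009] F [-12.     3.13   1.94] T [1.072 3.315 0.036] w 14.17 j [ 0.46  0.52 -0.3  -0.   -0.76 -2.08]
```

Request:
move_arm --pt "-1 0.4 -0.02 0 0 0 0" --pt "-1 0.8 -0.05 0 0 0 0"

```text
clock: 14.45
position: [578.7, 107.1, 17.9]
ee_rot: [0.029, 1.0, -0.001, -0.004]
contact_force: [-13.7, 3.8, 3.6]
gripper_width: 13.6
```

```bash
python3 st.py
```

```text
14.45 pos [578.66 107.14  17.94] yaw_toolY(rad, as ruler x yaw) 1.5119 tilt [-0.0077 -0.0011] F [-13.7    3.85   3.59] T [1.445 3.829 0.071] w 13.63 j [ 0.46  0.52 -0.3  -0.   -0.76 -2.08]
```

Request:
move_arm --pt "-1 0.4 -0.02 0 0 0 0" --pt "-1 0.7 -0.04 0 0 0 0" --pt "-1 0.7 -0.04 0 0 0 0"

```text
clock: 14.7
position: [578.7, 107.1, 17.9]
ee_rot: [0.029, 1.0, -0.001, -0.005]
contact_force: [-15.0, 5.0, 2.3]
gripper_width: 13.8
```

```bash
python3 st.py; python3 - <<'E'
from h import *
p=optics.get_image("scene");cv2.imwrite("pics/s10.png",cv2.resize(p["frame"][160:265,320:420],None,fx=6,fy=5.7,interpolation=2))
E
```

```text
14.7 pos [578.65 107.1   17.87] yaw_toolY(rad, as ruler x yaw) 1.5118 tilt [-0.0091 -0.0014] F [-15.04   5.04   2.34] T [1.409 4.099 0.08 ] w 13.76 j [ 0.46  0.52 -0.29 -0.   -0.77 -2.08]
```

View pics/s10.png

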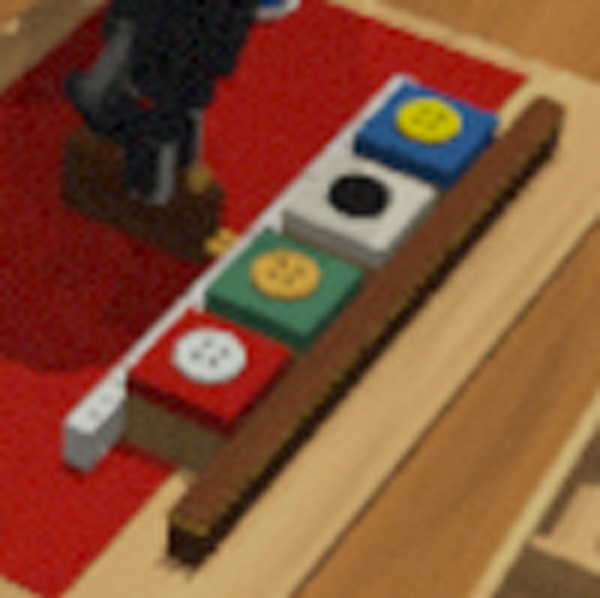

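Request:
move_arm --pt "-1 0.1 0 0 0 0 0" --pt "-1 0.1 0 0 0 0 0" --pt "-1 0.1 0 0 0 0 0" --pt "-1 0.1 0 0 0 0 0" --pt "-1 0.1 0 0 0 0 0"

```text
clock: 15.17
position: [578.6, 107.1, 17.9]
ee_rot: [0.029, 1.0, -0.001, -0.005]
contact_force: [-14.3, 5.3, 3.8]
gripper_width: 13.7
```

Request:
move_arm --pt "-1 0 0 0 0 0 0" --pt "-1 0 0 0 0 0 0" --pt "-1 0 0 0 0 0 0" --pt "-1 0 0 0 0 0 0" --pt "-1 0 0 0 0 0 0"

```text
clock: 15.58
position: [578.7, 107.1, 17.9]
ee_rot: [0.029, 1.0, -0.001, -0.005]
contact_force: [-15.0, 4.5, 2.5]
gripper_width: 13.9
```

```bash
python3 st.py; python3 - <<'E'
from h import *
p=optics.get_image("top");cv2.imwrite("pics/t10.png",cv2.resize(p["frame"][110:250,200:390],None,fx=4,fy=4,interpolation=2))
E
```

```text
15.58 pos [578.66 107.12  17.9 ] yaw_toolY(rad, as ruler x yaw) 1.5118 tilt [-0.0091 -0.0014] F [-14.97   4.51   2.47] T [1.341 4.095 0.014] w 13.9 j [ 0.46  0.52 -0.29 -0.   -0.77 -2.08]
```

View pics/t10.png

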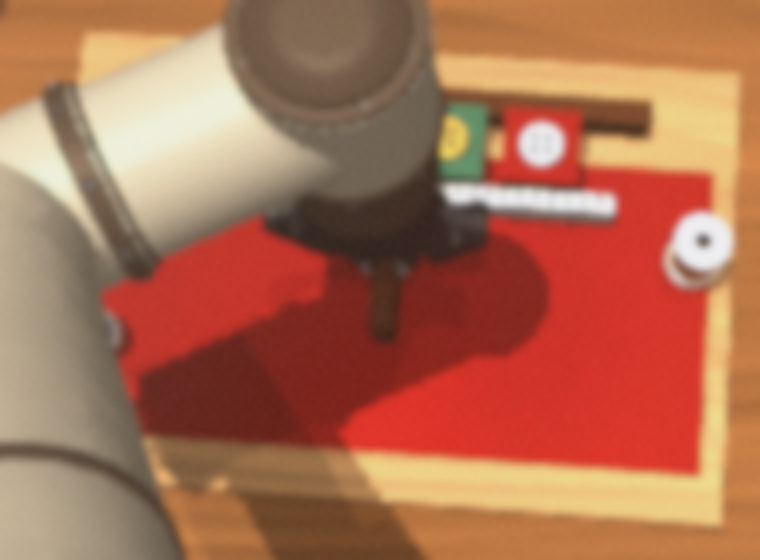

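Request:
move_arm --pt "-1 -1.5 0.09 0 0 0 0" --pt "-1 -3 0.17 0 0 0 0" --pt "-1 -4.5 0.26 0 0 0 0" --pt "-1 -8 0.46 0 0 0 0" --pt "-1 -14 0.81 0 0 0 0"

```text
clock: 16.05
position: [571.9, 108.8, 19.2]
ee_rot: [0.029, 1.0, 0.001, 0.003]
contact_force: [0.7, -0.1, -2.6]
gripper_width: 13.9
```

Request:
move_arm --pt "-1 -8 0.46 0 0 0 0" --pt "-1 -18 1.04 0 0 0 0" --pt "-1 -30 1.74 0 0 0 0" --pt "-1 -42 2.44 0 0 0 0" --pt "-1 -50 2.9 0 0 0 0"

```text
clock: 16.47
position: [517.9, 110.9, 18.6]
ee_rot: [0.029, 1.0, 0.0, -0.0]
contact_force: [-0.6, -0.1, -3.3]
gripper_width: 13.9
```

```bash
python3 st.py; python3 - <<'E'
from h import *
p=optics.get_image("scene");cv2.imwrite("pics/s11.png",cv2.resize(p["frame"][120:280,240:440],None,fx=4,fy=3.75,interpolation=2))
E
```

```text
16.47 pos [517.91 110.87  18.6 ] yaw_toolY(rad, as ruler x yaw) 1.5128 tilt [-0.0001  0.0001] F [-0.59 -0.11 -3.31] T [-0.003  0.119  0.024] w 13.94 j [ 0.52  0.44 -0.45 -0.   -0.68 -2.15]
```

View pics/s11.png

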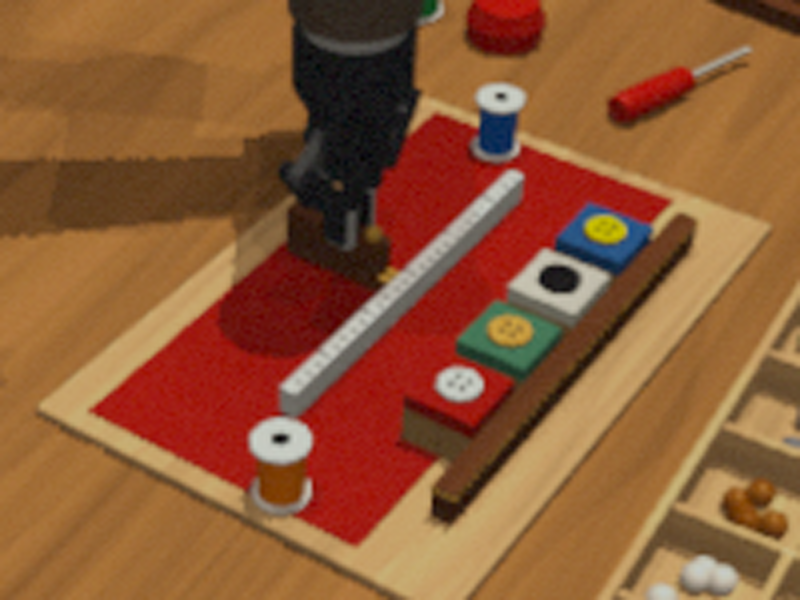

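Request:
move_arm --pt "-1 0 0 10 0 0 0" --pt "-1 0 0 30 0 0 0" --pt "-1 0 0 55 0 0 0" --pt "-1 0 0 80 0 0 0" --pt "-1 0 0 100 0 0 0"

```text
clock: 16.93
position: [521.0, 111.3, 121.4]
ee_rot: [0.029, 1.0, 0.001, 0.002]
contact_force: [-0.1, 0.4, -1.6]
gripper_width: 14.3
```

Request:
move_arm --pt "-1 -4 -14 0 0 0 0.04" --pt "-1 -10 -35 0 0 0 0.11" --pt "-1 -15 -57 0 0 0 0.18" --pt "-1 -18 -79 0 0 0 0.25" --pt "-1 -21 -101 0 0 0 0.32"

```text
clock: 17.35
position: [499.1, 9.1, 119.6]
ee_rot: [-0.133, 0.991, 0.0, 0.001]
contact_force: [0.3, -0.3, -2.2]
gripper_width: 14.0
```

Request:
move_arm --pt "-1 -4 -22 0 0 0 0.07" --pt "-1 -8 -44 0 0 0 0.14" --pt "-1 -12 -66 0 0 0 0.21" --pt "-1 -16 -88 0 0 0 0.28" --pt "-1 -20 -110 0 0 0 0.35"

```text
clock: 17.77
position: [479.2, -101.3, 119.6]
ee_rot: [-0.303, 0.953, -0.0, 0.001]
contact_force: [0.2, -0.7, -2.8]
gripper_width: 14.2
```

Request:
move_arm --pt "-1 -3 -22 0 0 0 0.07" --pt "-1 -6 -44 0 0 0 0.14" --pt "-1 -8 -66 0 0 0 0.21" --pt "-1 -10 -88 0 0 0 0.28" --pt "-1 -11 -110 0 0 0 0.35"

```text
clock: 18.18
position: [468.0, -211.6, 119.6]
ee_rot: [-0.464, 0.886, -0.001, 0.001]
contact_force: [0.5, 0.3, -3.0]
gripper_width: 13.9
```

Request:
move_arm --pt "-1 -1 -22 0 0 0 0.07" --pt "-1 -1 -44 0 0 0 0.14" --pt "-1 -1 -64 0 0 0 0.21" --pt "-1 -1 -78 0 0 0 0.28" --pt "-1 -1 -83 0 0 0 0.334"

```text
clock: 18.6
position: [467.3, -295.6, 119.4]
ee_rot: [-0.604, 0.797, -0.001, 0.0]
contact_force: [-0.3, -0.4, -2.7]
gripper_width: 13.6
```

Request:
move_arm --pt "-1 0 0 0 0 0 0" --pt "-1 0 0 0 0 0 0" --pt "-1 0 0 0 0 0 0"

```text
clock: 18.85
position: [466.7, -292.9, 118.9]
ee_rot: [-0.603, 0.798, -0.0, 0.0]
contact_force: [-0.2, 0.8, -2.8]
gripper_width: 14.0
```

```bash
python3 st.py; python3 - <<'E'
from h import *
p=optics.get_image("top");cv2.imwrite("pics/t12.png",cv2.resize(p["frame"][110:250,200:390],None,fx=4,fy=4,interpolation=2))
p=optics.get_image("scene");cv2.imwrite("pics/s12.png",p["frame"])
E
```

```text
18.85 pos [ 466.73 -292.94  118.87] yaw_toolY(rad, as ruler x yaw) 2.8656 tilt [ 0.0008 -0.0002] F [-0.16  0.78 -2.77] T [-0.055  0.057 -0.024] w 13.98 j [-0.27  0.34 -0.29  0.   -0.94 -0.01]
```

View pics/t12.png

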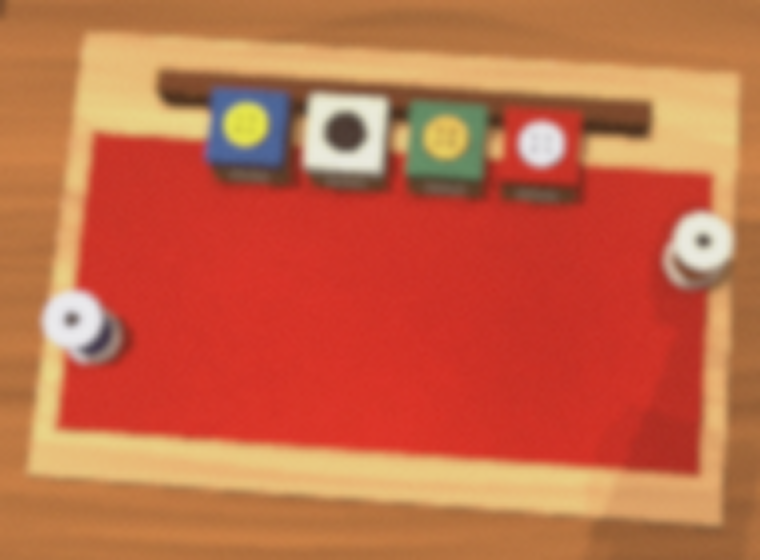

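View pics/s12.png

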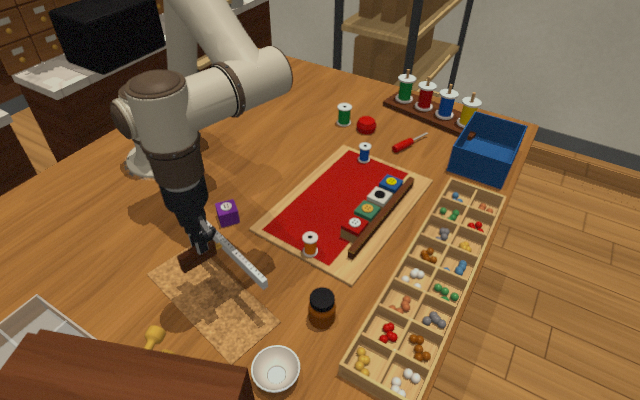

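```bash
cat > chk.py <<'E'
from h import *
import pickle
p=optics.get_image("top");q=optics.get_image("scene");pickle.dump((p,q),open("last.pkl","wb"))
r=np.array([682.3,101]);u=np.array([.9983,-.058]);v=np.array([.058,.9983])
for n in["box_blue","box_white","box_green","box_red"]:
  for cam_,nm in((p,"top"),(q,"scene")):
    ss=[s for s in nets.silhouettes(n,cam_) if s["region"].sum()<900]
    for s in ss[:2]:
        c=np.argwhere(s["region"]).mean(0)[::-1];x=unproj(c,cam_,35)[0][:2]
        o=fit(np.r_[x,-.058],[box(-24,24,-24,24,10,52)],[(s["region"],cam_)])
        print(n,nm,round(float(s["conf"]),2),"rail-frame",((o[0][:2]-r)@u).round(1),((o[0][:2]-r)@v).round(1),"yaw",(o[0][2]+.058).round(3),"err",round(o[1],3))
E
python3 chk.py
python3 - <<'E'
import cv2
s=cv2.imread("pics/s12.png");cv2.imwrite("pics/s12c.png",cv2.resize(s[165:265,330:430],None,fx=6,fy=6,interpolation=2))
E
```

```text
box_blue top 0.82 rail-frame -24.4 98.0 yaw 0.032 err 0.087
box_blue scene 0.76 rail-frame -29.2 110.5 yaw 0.133 err 0.575
box_white top 0.58 rail-frame -23.7 36.1 yaw -0.032 err 0.056
box_white scene 0.81 rail-frame -32.0 50.9 yaw 0.18 err 0.574
box_green top 0.74 rail-frame -24.4 -28.4 yaw 0.008 err 0.055
box_green scene 0.92 rail-frame -32.0 -11.8 yaw 0.08 err 0.597
box_red top 0.94 rail-frame -323.0 -215.7 yaw -0.586 err 0.06
box_red top 0.78 rail-frame -24.7 -89.2 yaw 0.013 err 0.093
box_red scene 0.69 rail-frame -311.1 -224.4 yaw -0.571 err 0.052
box_red scene 0.66 rail-frame -24.5 -90.2 yaw 0.022 err 0.179
```

View pics/s12c.png

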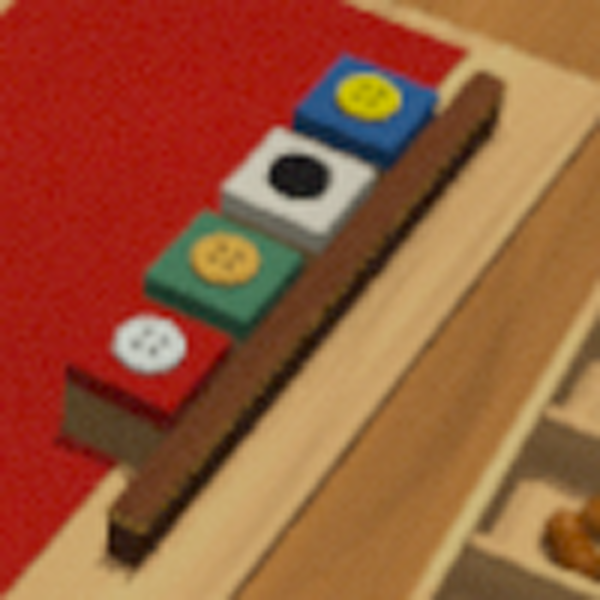

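Request:
move_arm --pt "-1 -1 0 -15 0 0 0" --pt "-1 -2 0 -35 0 0 0" --pt "-1 -2.4 0 -58 0 0 0" --pt "-1 -2.4 0 -76 0 0 0" --pt "-1 -2.4 0 -88 0 0 0"

```text
clock: 19.87
position: [463.0, -292.7, 28.5]
ee_rot: [-0.603, 0.797, 0.001, -0.001]
contact_force: [0.3, -0.2, -2.7]
gripper_width: 13.8
```

Request:
move_arm --pt "-1 0 0 -4 0 0 0" --pt "-1 0 0 -8 0 0 0" --pt "-1 0 0 -10 0 0 0" --pt "-1 0 0 -10 0 0 0" --pt "-1 0 0 -10 0 0 0"

```text
clock: 20.28
position: [464.7, -293.3, 21.2]
ee_rot: [-0.604, 0.797, -0.001, 0.0]
contact_force: [-0.4, -0.3, -2.3]
gripper_width: 14.6
```

```bash
python3 st.py; python3 - <<'E'
from h import *
p=optics.get_image("scene");cv2.imwrite("pics/s13.png",cv2.resize(p["frame"][230:330,150:290],None,fx=5,fy=5,interpolation=2))
E
```

```text
20.28 pos [ 464.71 -293.32   21.2 ] yaw_toolY(rad, as ruler x yaw) 2.8668 tilt [ 0.0015 -0.0006] F [-0.4  -0.26 -2.33] T [-0.026  0.05  -0.011] w 14.56 j [-0.27  0.46 -0.4   0.   -0.71 -0.01]
```

View pics/s13.png

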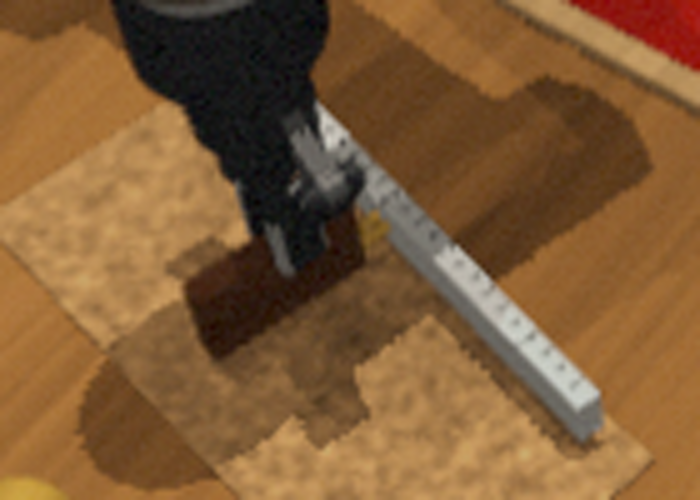

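Request:
move_arm --pt "-1 0 0 -3 0 0 0" --pt "-1 0 0 -6 0 0 0" --pt "-1 0 0 -8 0 0 0" --pt "-1 0 0 -9 0 0 0" --pt "-1 0 0 -9 0 0 0"

```text
clock: 20.75
position: [463.8, -293.0, 11.0]
ee_rot: [-0.603, 0.797, 0.0, -0.0]
contact_force: [0.9, -0.9, -2.8]
gripper_width: 13.7
```

Request:
move_arm --pt "-1 0 0 -0.5 0 0 0" --pt "-1 0 0 -1 0 0 0" --pt "-1 0 0 -1.5 0 0 0" --pt "-1 0 0 -1.5 0 0 0"

```text
clock: 21.08
position: [464.0, -293.1, 9.9]
ee_rot: [-0.603, 0.797, 0.0, -0.0]
contact_force: [-0.2, -0.5, -2.2]
gripper_width: 14.4
```

```bash
python3 st.py
```

```text
21.08 pos [ 464.03 -293.08    9.85] yaw_toolY(rad, as ruler x yaw) 2.8665 tilt [-0.0001  0.    ] F [-0.19 -0.52 -2.17] T [-0.055  0.037 -0.036] w 14.37 j [-0.27  0.48 -0.41 -0.   -0.68 -0.01]
```

Request:
move_arm --pt "-1 0 0 -0.3 0 0 0" --pt "-1 0 0 -0.6 0 0 0" --pt "-1 0 0 -0.6 0 0 0"

```text
clock: 21.33
position: [464.1, -293.1, 9.3]
ee_rot: [-0.604, 0.797, -0.0, 0.0]
contact_force: [-0.7, -0.0, -3.0]
gripper_width: 14.0
```

Request:
move_arm --pt "-1 0 0 -0.3 0 0 0" --pt "-1 0 0 -0.5 0 0 0" --pt "-1 0 0 -0.5 0 0 0"

```text
clock: 21.58
position: [464.1, -293.2, 9.0]
ee_rot: [-0.604, 0.797, -0.0, 0.0]
contact_force: [-1.5, -0.4, -1.5]
gripper_width: 14.0
```

```bash
python3 st.py
```

```text
21.58 pos [ 464.11 -293.22    9.03] yaw_toolY(rad, as ruler x yaw) 2.8666 tilt [ 0.0002 -0.0002] F [-1.53 -0.38 -1.49] T [-0.126  0.134  0.063] w 13.98 j [-0.27  0.48 -0.41  0.   -0.68 -0.01]
```

Contact is beginning; a touch more, then ease open.

Request:
move_arm --pt "-1 0 0 -0.2 0 0 0" --pt "-1 0 0 -0.4 0 0 0" --pt "-1 0 0 -0.4 0 0 0"

```text
clock: 21.83
position: [464.1, -293.2, 9.0]
ee_rot: [-0.604, 0.797, -0.0, -0.0]
contact_force: [-2.2, 0.4, 3.3]
gripper_width: 14.2
```

```bash
python3 st.py; python3 - <<'E'
from h import *
p=optics.get_image("scene");cv2.imwrite("pics/s14.png",cv2.resize(p["frame"][230:330,150:290],None,fx=5,fy=5,interpolation=2))
E
```

```text
21.83 pos [ 464.11 -293.22    8.99] yaw_toolY(rad, as ruler x yaw) 2.8668 tilt [ 0.0002 -0.0003] F [-2.24  0.4   3.28] T [ 0.086  0.565 -0.093] w 14.17 j [-0.27  0.48 -0.41  0.   -0.68 -0.01]
```

View pics/s14.png

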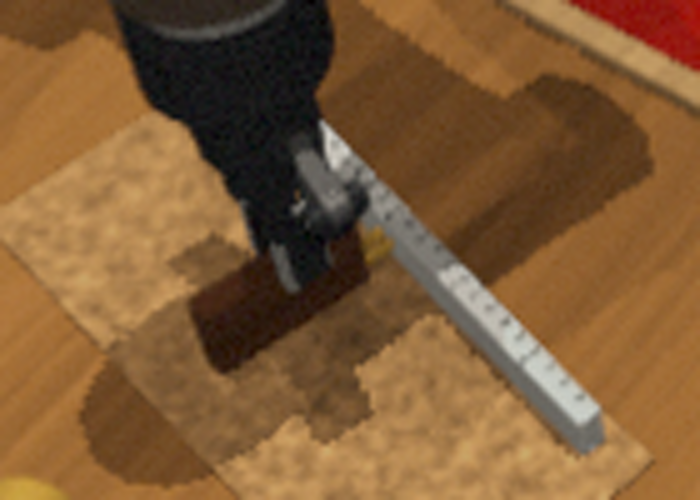

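Request:
move_arm --pt "-0.6 0 0 0 0 0 0" --pt "-0.3 0 0 0 0 0 0" --pt "0.1 0 0 0 0 0 0" --pt "0.5 0 0 0 0 0 0" --pt "0.8 0 0 0 0 0 0"

```text
clock: 22.3
position: [464.2, -293.1, 8.3]
ee_rot: [-0.604, 0.797, -0.0, 0.0]
contact_force: [0.1, -1.3, -0.8]
gripper_width: 65.0
```

Request:
move_arm --pt "0.8 0 0 0 0 0 0" --pt "0.8 0 0 0 0 0 0" --pt "0.8 0 0 3 0 0 0" --pt "0.8 0 0 8 0 0 0" --pt "0.8 0 0 15 0 0 0"

```text
clock: 22.72
position: [463.8, -293.0, 23.6]
ee_rot: [-0.604, 0.797, 0.0, -0.0]
contact_force: [0.0, -0.8, 0.6]
gripper_width: 77.0
```

Request:
move_arm --pt "0.8 0 0 15 0 0 0" --pt "0.8 0 0 35 0 0 0" --pt "0.8 0 0 60 0 0 0" --pt "0.8 0 0 90 0 0 0" --pt "0.8 0 0 120 0 0 0"

```text
clock: 23.13
position: [463.7, -293.0, 145.3]
ee_rot: [-0.604, 0.797, -0.0, -0.0]
contact_force: [0.1, 0.1, -0.2]
gripper_width: 77.2
```

Request:
move_arm --pt "0.8 -20 -20 30 0 0 0" --pt "0.8 -50 -50 50 0 0 0" --pt "0.8 -80 -80 50 0 0 0" --pt "0.8 -110 -110 50 0 0 0" --pt "0.8 -130 -130 50 0 0 0"

```text
clock: 23.55
position: [332.4, -424.4, 195.3]
ee_rot: [-0.603, 0.797, -0.001, 0.0]
contact_force: [0.1, 0.5, 0.8]
gripper_width: 76.9
```

```bash
python3 st.py; python3 - <<'E'
from h import *
p=optics.get_image("scene");cv2.imwrite("pics/s15.png",p["frame"])
p=optics.get_image("top");cv2.imwrite("pics/t15.png",p["frame"])
E
```

```text
23.55 pos [ 332.44 -424.35  195.25] yaw_toolY(rad, as ruler x yaw) 2.8665 tilt [ 0.0022 -0.0016] F [0.05 0.47 0.75] T [ 0.032 -0.059 -0.048] w 76.95 j [-0.61  0.24 -0.22  0.   -1.11  0.33]
```

View pics/s15.png

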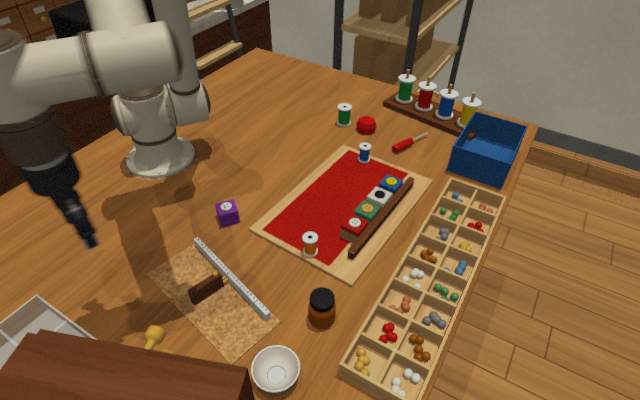

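View pics/t15.png

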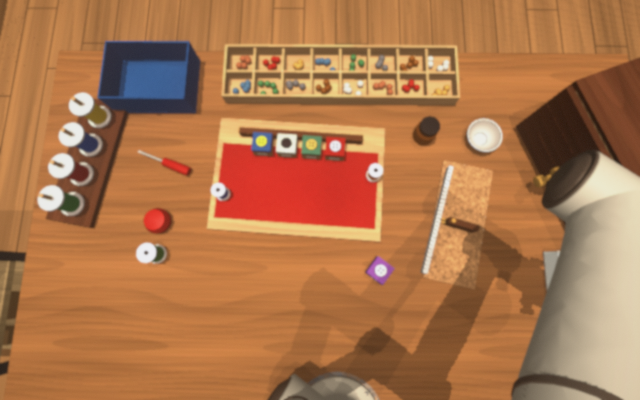

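Request:
move_arm --pt "0.8 0 0 0 0 0 0" --pt "0.8 0 0 0 0 0 0" --pt "0.8 0 0 0 0 0 0"

```text
clock: 23.9
position: [334.7, -422.5, 193.7]
ee_rot: [-0.604, 0.797, -0.0, 0.0]
contact_force: [0.6, -0.6, 0.2]
gripper_width: 77.2
```

```bash
python3 - <<'E'
import cv2,numpy as np
a=cv2.imread("pics/scene0.png")[230:325,180:280];b=cv2.imread("pics/s15.png")[230:325,180:280]
print("diff mean",np.abs(a.astype(int)-b).mean())
(dx,dy),r=cv2.phaseCorrelate(a.mean(2),b.mean(2));print(dx,dy,r)
from bench import workorder
print(workorder.job_done())
E
python3 st.py
```

```text
diff mean 8.701017543859649
-0.25050712562099164 -0.26583362383271236 0.9052819643420243
the job is handed in; nothing more can be done
None
the job is handed in; nothing more can be done
```

I pushed the four button boxes back against the rear rail with the T-ruler, and the job is handed in at about 24 s on the robot's clock. I pressed the row home at about 15 N, held for roughly 0.9 s. Then I backed off, laid the ruler on its mat where it had lain, and let go.

**Row:**
- The top view puts every box centre 23.7 to 24.7 mm before the rail, where 24 mm is flush.
- Box yaw is within about 0.03 rad of the rail, which is about as fine as the fit gets.
- The twisting force on the wrist was near zero while pressing, so the push was even along the row.

**Ruler:** a picture comparison with the start shows it within about 0.3 px of where it lay.

**Everything else:** the spools, the purple look-alike box and the other bystanders look unmoved in the last pictures.

**Disagreements:**
- The scene camera's fits of the blue, white and green boxes did not agree with the top view. The rail hides part of those boxes there and the fits were poor, so I went by the top view and by eye.
- A sideways force of about 4 to 5 N also showed while pressing. It did not visibly shift the boxes.

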